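Push the test carriage home and shut the bay door

TASK

Get the leak tester on the bench ready: with the fingertips, push the blue-fronted carriage with the orange engine housing fully home into the bay, and only then push the yellow door fully shut over it. Grasp and lift nothing: the housing stays seated on the carriage, and the jar, the orange cap and the screwdriver stay where they are. Finish with the hand clear of everything.

Things in the scene. Friction and masses are not known exactly. Their poses are not given: they have to be found in the camera images.
- bay: fixed leak tester: grey bay, clear roof, white control unit on its right. Origin on the bench under the bay's centre; +x from the mouth into the bay, +y left when looking in, z up. Bay x -85 (mouth) to +90 mm, y -95 to +95 mm, top at z 122 mm; cheeks 20 mm thick, roof's underside at z 115 mm, roof starts at the mouth. Control unit y -180 to -95 mm, 120 mm high.
- carriage (a joint): how far the carriage stands out of the bay towards -x of the bay, in m: 0 = fully home against its hard stop, at most 0.12. It slides straight along x of the bay, needs about 2 N, and stays where it is left.
- plate_top (a point): moving with the carriage: middle of the top edge of the outer face of its blue front plate. The plate is upright, square to the travel, 120 mm wide, 10 mm thick, from 14 to 100 mm above the bench; with the carriage home its outer face is level with the bay mouth (x -85 mm of the bay) and clear of the shut door.
- housing (a joint): how far the engine housing is raised off its seat on the carriage, in m: 0 = seated. It sits by its own weight (about 0.45 kg) over upright locating pins between white ridges, so it travels with the carriage and can only be lifted straight up.
- housing_top (a point): centre of the top face of the housing: white base 92 x 80 x 22 mm under an orange body, 58 mm high in all (black trim 4 mm higher). Its underside is 24 mm above the bench, its centre 77 mm behind the outer face of the front plate.
- door (a joint): opening angle of the door in rad: 0 = shut across the mouth, 1.57 = square to it, pointing out of the bay, at most 2.2. Upright hinge on the left of the mouth; it opens outwards and to the left. Light friction (about 1 N near its free edge), stays where it is left; stopped at 0 by the bay.
- door_hinge (a point): on the hinge axis of the door, at the height of the door's top (120 mm); it lies at x -99, y +95 mm of the bay.
- door_edge (a point): top of the free edge of the door, in the middle of its thickness, 190 mm from the hinge axis. The door is a flat yellow-framed clear panel 190 mm wide, 10 mm thick, centred on the hinge axis, from 4 to 120 mm above the bench, smooth on both sides; the window can be pushed on.
- jar: loose blue jar with a black lid, 56 mm across, 75 mm high, stands near the work; leave alone. Origin at the centre of its underside.
- cap: loose orange round cap, 68 mm across, 34 mm high, near the work; leave alone. Origin at the centre of its underside.
- screwdriver: loose red screwdriver 200 mm long, lying on the bench near the right front of the control unit; leave alone. Its x axis runs along it from handle to tip.

How it is judged (in metres and radians):
On the way, in this order (a step that is already met when the one before it is completed fails the run):
1. the carriage is pushed fully home (within 5 mm) while the door is still open (value of joint carriage below 0.005 m and value of joint door above 1 rad), for 0.2 s.
2. the door is pushed shut (within 0.05 rad) with the carriage home (value of joint carriage below 0.005 m and value of joint door below 0.05 rad), for 0.2 s.
At the end, for the whole second after the job is handed in: carriage within 5 mm of home, door within 0.05 rad of shut, housing seated (raised less than 5 mm), carriage at rest (all of step 2 and value of joint housing below 0.005 m and velocity of joint carriage below 0.01 m/s); the robot touches nothing.
It fails at once if the housing is lifted more than 10 mm off its seat (value of joint housing above 0.01 m).
It fails at once if the door is swung in (below 1.2 rad) while the carriage still stands out more than 20 mm (value of joint door below 1.2 rad and value of joint carriage above 0.02 m).
It fails at once if the jar, the cap or the screwdriver is moved more than 25 mm or tipped (distance of any of jar, cap, screwdriver from where it was at the start of the episode above 0.025 m or angle between any of jar, cap's own z axis and vertical above 0.4 rad).
It also fails if it takes over 58 s, if anything falls off the work surface, if the arm or the gripper's body presses on something with over 40 N, if the wrist force passes 120 N, or if a joint passes its speed limit or range.

ROBOT

A 7-joint arm with a two-finger parallel gripper is mounted at the origin on the work surface. World frame = base frame: x ahead of the robot, y to its left, z up, the work surface at z = 0. Lengths are in mm, angles in rad, forces in N, time in s.
With the tool pointing down it reaches from about 425 to 875 mm from the base axis. Payload 4.7 kg.
Tool frame: the origin (TCP) lies on the mounting face of the last link; the fingertips stand 182 mm ahead of it and the grasp point (between the pads) lies 164 mm ahead of it (manip.tips_ahead is the distance from the TCP to the fingertips, in mm); z points along the fingers, y is the line along which they close (so a half turn about z gives the same grasp; the last joint's range is limited). The gripper opens to 87 mm and grips with 3 to 60 N. Pads are 19 mm wide; open, the fingers measure 117 mm over their backs; the gripper's body (75 mm by 190 mm) begins 51 mm behind the grasp point.
Start: joints at [1.213, 0.321, -0.07, 1.45, 0.023, 1.371, -0.057], TCP at [236.124, -605.601, 404.787] pointing down, gripper open.
Joint ranges: [-2.86, 2.86], [-0.3, 2.09], [-1.38, 1.24], [0.06, 2.45], [-1.56, 4.7], [0.09, 2.05], [-2.69, 2.69]. Speed limits (rad/s): [2.57, 2.57, 3.14, 3.14, 3.14, 3.14, 3.14].

INTERFACE

Orientations are given as [roll, pitch, yaw] about the fixed x, y, z axes, in that order (R = Rz(yaw) Ry(pitch) Rx(roll)).
In Python, from bench import manip gives the robot as it stands. The module is installed in compiled form; this text tells all that it offers.
- The arm moves only by the tool step_arm, never from a script. Its argument "rows" is a list of rows, each a list of 3 entries, a list of its own where there are three numbers: the opening, from 0 (shut) to 1 (fully open), then the shift along the tool's x, y, z in cm, then the turn, a rotation vector about the tool's x, y, z in degrees. In form: [[hand, [tx, ty, tz], [wx, wy, wz]], ...]. A call has 1 to 20 rows; each row is the pose to reach, as a shift and turn from the pose commanded when the call began, along the tool's axes at that moment; what a row does not reach only later rows make up. A row lasts 1/10 s, in which the tool goes at most 50 mm and 8.59 degrees, less where a joint would pass 70% of its speed; a pose out of reach is approached as far as the arm can. A call with a gripper value outside its range is refused whole. The fingers move at their own pace and stop on an object; the grip force is fixed at half the most. Time passes only in rows, so rows that repeat a pose let the fingers close. It gives the time, the measured TCP pose, the force, the opening and the grip force at its end, in the units of the state.
- manip.read_state(): the state, without advancing time (a new reading comes with each control period).
- manip.get_image(name): name is "side" or "top" or "wrist"; returns a dict with "image" (420x560x3 uint8, blue, green, red), "range_z" (420x560 float32, mm along the optical axis (not along the pixel's ray), 0 where there is no reading), "fx", "fy", "cx", "cy" (pixels), "T" (4x4, takes a point from camera to world coordinates); the wrist camera has in their place "hand_eye" (4x4, takes a point from camera to tool coordinates, whose origin is the TCP and whose axes are the flange's). Camera axes: x right, y up, looking along -z (the intrinsics and any distortion apply to the point x, -y, -z); pixel columns grow to the right and rows downward; lengths in mm; the calibration is good to about 2 mm. A picture is of the moment at which its call begins: read the wrist's pose just before it.
- manip.sign_off(): hands the job in; it is judged then, once.
The state is a dict: "time": time; "joint_positions": joint angles; "qvel": joint speeds; "joint_torque": joint torques, N m; "position": TCP position; "eef_rot": TCP orientation; "wrist_force": force on the tool from outside, world axes, zero at the start; "ft_torque": the same for the moment, N m; "finger_gap": finger opening in mm; "finger_force": force on a finger pad.
Only numpy, scipy, OpenCV 4.12 (cv2) and the standard library are available. Lean on these libraries where they do the work, as an engineer would, in place of code of your own. Each camera call takes 0.05 s, during which the arm holds its last target. There are 200 camera calls.

## Working session

There is one attempt and no reset: what is moved stays moved. The work goes in short steps, Python scripts to look and compute and a tool call to move; the robot and the scene stay as the last step left them, time stands still between calls to the robot, and variables do not carry over. Pictures are saved under pics/ and viewed, at most 10 in all, crops included, and the job is handed in when it is done.

Besides the shell and the picture viewer there is one more tool, called after ">>>" as name([rows], argument=value, ...), one row to a line, values as JSON. step_arm: Moves the arm, as the interface text tells. Its arguments: {"type":"object","properties":{"rows":{"type":"array"}},"required":["rows"]}

```bash
mkdir -p pics; cat > h.py <<'E'
import numpy as np, cv2
from bench import manip
def snap(n,f):
    d=manip.get_image(n); cv2.imwrite(f'pics/{f}.png',d['image']); np.savez(f'pics/{f}.npz',**{k:np.asarray(v) for k,v in d.items()}); return d
def pt(d,u,v,r=1):
    z=d['range_z'][v-r:v+r+1,u-r:u+r+1]; z=np.median(z[z>0])
    p=np.array([(u-d['cx'])/d['fx']*z,-(v-d['cy'])/d['fy']*z,-z,1]); return (d['T']@p)[:3]
E
python3 - <<'E'
from h import *
s=manip.read_state(); print(s)
for n in('top','side'):
    d=snap(n,n+'0'); print(n,d['T'].round(2).tolist(),d['fx'],d['cx'],d['cy'],d.keys())
E
```

```text
{'time': 0.0, 'joint_positions': array([ 1.21308666,  0.32181997, -0.07006866,  1.45166653,  0.02257633,
        1.37077888, -0.0569174 ]), 'qvel': array([-1.50068164e-03,  3.35643865e-04, -3.26320947e-05,  2.26218818e-04,
        1.15176712e-03,  1.66023857e-03,  1.09543456e-04]), 'joint_torque': array([ 4.48967503e-04, -4.91286993e+01, -4.03566342e-01, -3.12529993e+01,
       -6.39283005e-02,  4.38176352e-02,  1.83660800e-04]), 'position': array([ 236.03905221, -605.41252212,  403.66726259]), 'eef_rot': array([-3.13970803e+00,  7.90369802e-05,  3.71802750e-01]), 'wrist_force': array([ 0.34570516,  0.00311796, -0.23268038]), 'ft_torque': array([-0.00724215, -0.02260026, -0.01923936]), 'finger_force': 0.0, 'finger_gap': 87.00514597962716}
top [[0.02, 0.99, -0.11, 524.27], [-1.0, 0.02, 0.03, 21.65], [0.03, 0.11, 0.99, 942.44], [0.0, 0.0, 0.0, 1.0]] 436.8592176384263 278.87607006043487 209.12561732680177 dict_keys(['image', 'range_z', 'fx', 'fy', 'cx', 'cy', 'T'])
side [[-0.98, 0.1, -0.19, 475.61], [-0.22, -0.52, 0.83, 680.1], [-0.02, 0.85, 0.53, 541.95], [0.0, 0.0, 0.0, 1.0]] 431.2370814837092 277.8034944677288 211.36531165362678 dict_keys(['image', 'range_z', 'fx', 'fy', 'cx', 'cy', 'T'])
```

View pics/top0.png

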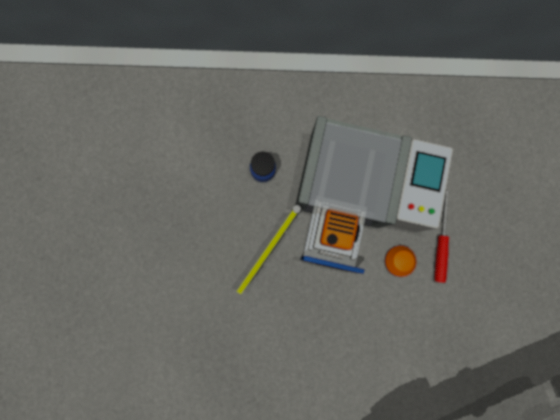

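View pics/side0.png

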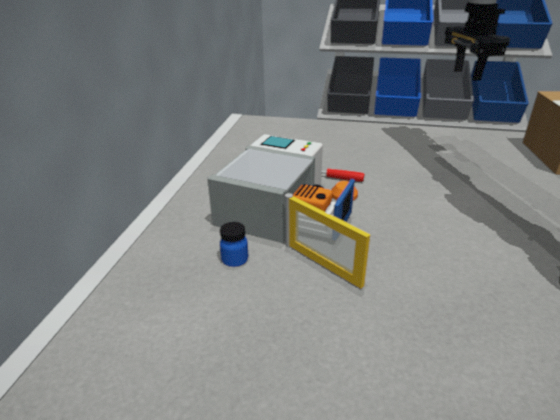

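The top view has the bay at (355,170), opening towards the robot. The door hinge is at (297,209) and its free edge at (240,291). The plate's top edge runs from (303,259) to (363,271). The cap is at (401,261), the jar at (263,165) and the screwdriver at (442,258).

```bash
python3 - <<'E'
from h import *
d=dict(np.load('pics/top0.npz'))
c=d['image'][110:310,220:470]; cv2.imwrite('pics/c.png',cv2.resize(c,None,fx=3,fy=3,interpolation=cv2.INTER_CUBIC))
def ray(u,v,h):
    q=np.array([(u-d['cx'])/d['fx'],-(v-d['cy'])/d['fy'],-1]); r=d['T'][:3,:3]@q; o=d['T'][:3,3]
    return o+r*(h-o[2])/r[2]
for n,u,v,h in [('hinge',297,209,120),('edge',240,291,120),('plL',303,259,100),('plR',363,271,100),('bayFL',303,203,122),('bayBL',320,119,122),('bayFR',395,222,122),('cuFR',436,227,120),('cap',401,260,34),('jar',263,162,75),('scr',441,281,15),('hous',340,229,82)]:
    print(n,ray(u,v,h).round(),pt(d,u,v).round())
E
```

```text
hinge [619. -38. 120.] [619. -38. 123.]
edge [464.  65. 120.] [464.  65. 121.]
plL [525. -53. 100.] [525. -53.  99.]
plR [ 504. -169.  100.] [ 504. -169.  100.]
bayFL [631. -49. 122.] [631. -50. 119.]
bayBL [796. -81. 122.] [796. -81. 122.]
bayFR [ 598. -225.  122.] [ 600. -232.   99.]
cuFR [ 590. -305.  120.] [ 591. -305.  118.]
cap [ 527. -263.   34.] [ 527. -263.   34.]
jar [719.  28.  75.] [719.  28.  75.]
scr [ 484. -354.   15.] [ 485. -351.   25.]
hous [ 586. -127.   82.] [ 586. -127.   83.]
```

View pics/c.png

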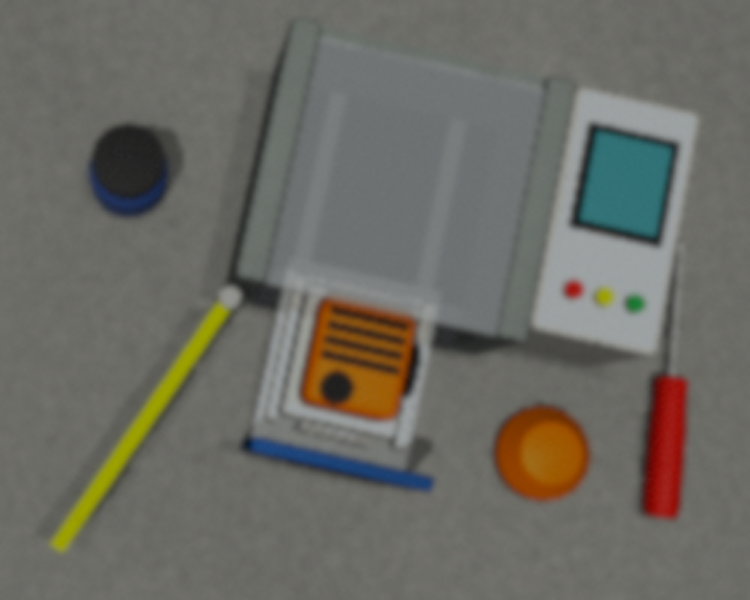

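The enlarged crop confirms these points. The points check out: heights match, door length measures 186 mm (190 given) and plate width 118 mm (120 given). The bay is turned about -10.5°, the carriage stands out about 100 mm, and the door is open about 1.97 rad. First I move in front of the plate at height, hand shut and tool x aligned with the bay's x.

>>> step_arm([
  [0,[10,-10,0],[0,0,8]],
  [0,[20,-20,0],[0,0,16]],
  [0,[30,-30,0],[0,0,24]],
  [0,[38.5,-39,0],[0,0,31.8]],
  [0,[38.5,-39,0],[0,0,31.8]],
  [0,[38.5,-39,0],[0,0,31.8]],
  [0,[38.5,-39,0],[0,0,31.8]],
  [0,[38.5,-39,0],[0,0,31.8]],
  [0,[38.5,-39,0],[0,0,31.8]],
  [0,[38.5,-39,0],[0,0,31.8]],
  [0,[38.5,-39,0],[0,0,31.8]],
  [0,[38.5,-39,0],[0,0,31.8]],
  [0,[38.5,-39,0],[0,0,31.8]],
  [0,[38.5,-39,0],[0,0,31.8]],
  [0,[38.5,-39,0],[0,0,31.8]],
  [0,[38.5,-39,0],[0,0,31.8]],
  [0,[38.5,-39,0],[0,0,31.8]],
  [0,[38.5,-39,0],[0,0,31.8]],
])

```text
time: 1.9
position: [453.0, -102.8, 404.7]
eef_rot: [3.142, 0.0, -0.184]
wrist_force: [0.2, -0.0, 0.5]
finger_gap: 0.4
finger_force: 0.0
```

>>> step_arm([
  [0,[0,0,4],[0,0,0]],
  [0,[0,0,8],[0,0,0]],
  [0,[0,0,12],[0,0,0]],
  [0,[0,0,15.5],[0,0,0]],
  [0,[0,0,15.5],[0,0,0]],
  [0,[0,0,15.5],[0,0,0]],
])

```text
time: 2.5
position: [453.3, -102.4, 250.2]
eef_rot: [-3.141, 0.001, -0.183]
wrist_force: [0.8, -0.3, -0.5]
finger_gap: 0.3
finger_force: 0.0
```

```bash
python3 - <<'E'
from h import *
s=manip.read_state(); print(s['position'],s['wrist_force'])
d=snap('side','s1'); cv2.imwrite('pics/s1c.png',cv2.resize(d['image'][60:300,180:460],None,fx=2.5,fy=2.5))
E
```

```text
[ 453.31208819 -102.44180301  250.196129  ] [ 0.77221692 -0.25334079 -0.4755279 ]
```

View pics/s1c.png

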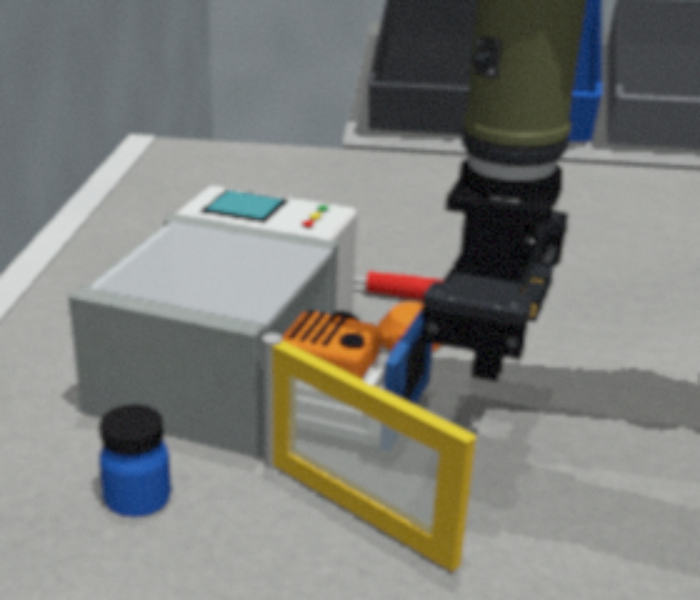

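The hand is in front of the blue plate (around 408,365 in the crop), with its body above the plate and door tops. I push now, holding back for the last few cm.

>>> step_arm([
  [0,[1.5,0,0],[0,0,0]],
  [0,[3,0,0],[0,0,0]],
  [0,[3.8,0,0],[0,0,0]],
  [0,[4.5,0,0],[0,0,0]],
  [0,[5.2,0,0],[0,0,0]],
  [0,[6,0,0],[0,0,0]],
  [0,[6.8,0,0],[0,0,0]],
  [0,[7.6,0,0],[0,0,0]],
  [0,[8.4,0,0],[0,0,0]],
  [0,[9.2,0,0],[0,0,0]],
  [0,[10,0,0],[0,0,0]],
  [0,[10.8,0,0],[0,0,0]],
  [0,[11.6,0,0],[0,0,0]],
  [0,[12.4,0,0],[0,0,0]],
  [0,[13,0,0],[0,0,0]],
  [0,[13.5,0,0],[0,0,0]],
  [0,[13.5,0,0],[0,0,0]],
])

```text
time: 4.25
position: [587.0, -126.8, 250.1]
eef_rot: [-3.141, -0.002, -0.183]
wrist_force: [0.5, 0.5, -0.1]
finger_gap: 0.5
finger_force: 0.0
```

>>> step_arm([
  [0,[0.3,0,0],[0,0,0]],
  [0,[0.6,0,0],[0,0,0]],
  [0,[0.9,0,0],[0,0,0]],
  [0,[1.2,0,0],[0,0,0]],
  [0,[1.2,0,0],[0,0,0]],
])

```text
time: 4.75
position: [598.3, -129.1, 249.9]
eef_rot: [-3.141, -0.001, -0.183]
wrist_force: [-0.1, -0.0, -0.0]
finger_gap: 0.2
finger_force: 0.0
```

>>> step_arm([
  [0,[0.2,0,0],[0,0,0]],
  [0,[0.4,0,0],[0,0,0]],
  [0,[0.6,0,0],[0,0,0]],
  [0,[0.6,0,0],[0,0,0]],
])

```text
time: 5.15
position: [603.8, -130.3, 249.7]
eef_rot: [3.142, -0.0, -0.183]
wrist_force: [-1.1, -0.1, 0.8]
finger_gap: 0.6
finger_force: 0.8
```

```bash
python3 - <<'E'
from h import *
d=snap('top','t1'); s=manip.read_state(); print(s['position'],s['wrist_force'])
cv2.imwrite('pics/t1c.png',cv2.resize(d['image'][110:310,220:470],None,fx=3,fy=3,interpolation=cv2.INTER_CUBIC))
E
```

```text
[ 603.71252791 -130.35116264  249.67850594] [-1.89263601  0.52704936  1.72187742]
```

View pics/t1c.png

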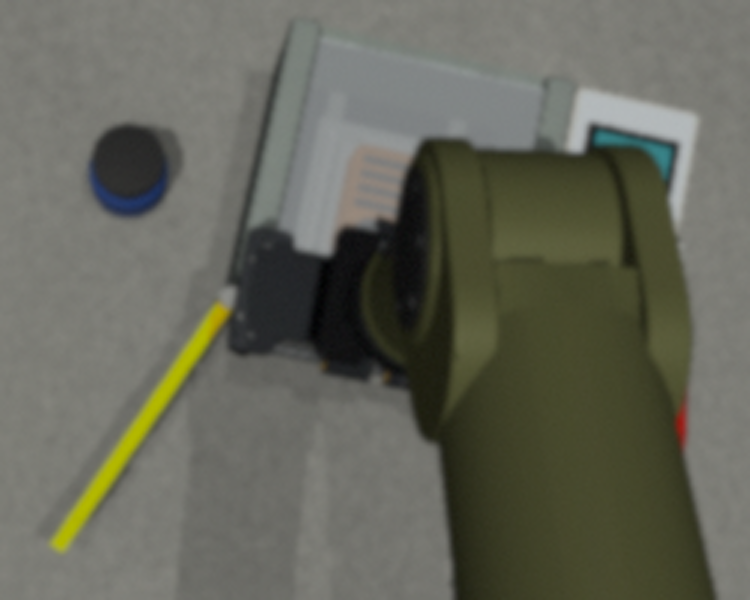

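The carriage is inside under the roof, with the housing at (380,185) in the crop, and the door hasn't moved. Force is only just building, so I press gently until the stop shows.

>>> step_arm([
  [0,[0.2,0,0],[0,0,0]],
  [0,[0.4,0,0],[0,0,0]],
  [0,[0.4,0,0],[0,0,0]],
])

```text
time: 5.5
position: [605.2, -130.5, 249.5]
eef_rot: [3.141, 0.009, -0.184]
wrist_force: [-13.1, 2.9, 10.1]
finger_gap: 0.5
finger_force: 7.1
```

>>> step_arm([
  [0,[0.3,0,0],[0,0,0]],
  [0,[0.3,0,0],[0,0,0]],
  [0,[0.3,0,0],[0,0,0]],
])

```text
time: 5.8
position: [606.2, -130.5, 249.4]
eef_rot: [3.14, 0.016, -0.184]
wrist_force: [-22.8, 4.5, 16.1]
finger_gap: 0.1
finger_force: 11.8
```

It's at the hard stop: force rises steeply, and the tip front at about 615 matches the mouth. I back off, rise and check.

>>> step_arm([
  [0,[-2,0,0],[0,0,0]],
  [0,[-5,0,0],[0,0,0]],
  [0,[-8,0,0],[0,0,0]],
  [0,[-8,0,-4],[0,0,0]],
  [0,[-8,0,-8],[0,0,0]],
  [0,[-8,0,-12],[0,0,0]],
  [0,[-8,0,-12],[0,0,0]],
  [0,[-8,0,-12],[0,0,0]],
])

```text
time: 6.6
position: [532.3, -117.1, 371.0]
eef_rot: [3.141, -0.004, -0.183]
wrist_force: [-0.2, 0.3, -1.8]
finger_gap: 0.6
finger_force: 0.0
```

```bash
python3 - <<'E'
from h import *
d=snap('side','s2'); s=manip.read_state(); print(s['position'],s['eef_rot'],s['wrist_force'])
cv2.imwrite('pics/s2c.png',cv2.resize(d['image'][110:300,190:410],None,fx=3,fy=3,interpolation=cv2.INTER_CUBIC))
E
```

```text
[ 531.75130283 -117.09707522  369.46119976] [ 3.14113597e+00 -5.19991155e-04 -1.83345957e-01] [0.78333461 0.1133375  0.66107721]
```

View pics/s2c.png

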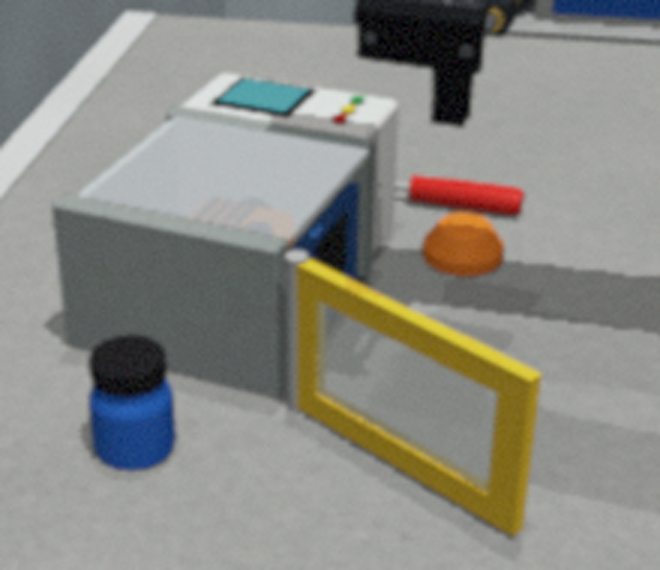

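The plate is flush in the mouth (330,240), the housing is seated under the roof, and the door is still open. Next I work out the approach and arc for the door.

>>> step_arm([
  [0,[-2,-5,0],[0,0,0]],
  [0,[-4,-10,0],[0,0,0]],
  [0,[-5,-15,0],[0,0,0]],
  [0,[-5.1,-18.9,0],[0,0,0]],
  [0,[-5.1,-18.9,0],[0,0,0]],
  [0,[-5.1,-18.9,4],[0,0,0]],
  [0,[-5.1,-18.9,8],[0,0,0]],
  [0,[-5.1,-18.9,12],[0,0,0]],
  [0,[-5.1,-18.9,12],[0,0,0]],
  [0,[-5.1,-18.9,12],[0,0,0]],
])

```text
time: 7.65
position: [515.8, 77.9, 249.0]
eef_rot: [3.142, 0.003, -0.183]
wrist_force: [0.5, 0.6, -0.8]
finger_gap: 0.2
finger_force: 0.0
```

```bash
python3 - <<'E'
from h import *
s=manip.read_state(); p=s['position']; y=s['eef_rot'][2]; print(p,y,s['wrist_force'])
H=np.array([619,-38.]); B=np.radians(-10.5); R=lambda a:np.array([[np.cos(a),-np.sin(a)],[np.sin(a),np.cos(a)]])
for t in np.r_[np.arange(1.95,.25,-.1),.25,.2,.15,.1,.05,0,-.03]:
    d=np.array([-np.sin(t),-np.cos(t)]); m=np.array([np.cos(t),-np.sin(t)])
    o=5+10*abs(m[0])+15*abs(m[1])
    w=H+R(B)@(140*d-o*m)-p[:2]; b=R(-y)@w
    print(round(t,2),(b*[1,-1]/10).round(1))
E
```

```text
[515.76194504  77.8759559  249.02290997] -0.18310453282089112 [ 0.48375331  0.55578514 -0.76901496]
1.95 [0.1 2.2]
1.85 [-0.6  3.5]
1.75 [-1.1  4.9]
1.65 [-1.5  6.3]
1.55 [-1.8  7.8]
1.45 [-1.9  9.1]
1.35 [-1.9 10.4]
1.25 [-1.7 11.8]
1.15 [-1.4 13.2]
1.05 [-1.  14.5]
0.95 [-0.5 15.8]
0.85 [ 0.2 17. ]
0.75 [ 1.1 18.2]
0.65 [ 2.  19.3]
0.55 [ 3.1 20.3]
0.45 [ 4.3 21.2]
0.35 [ 5.6 22. ]
0.25 [ 7.  22.6]
0.2 [ 7.7 22.9]
0.15 [ 8.5 23.1]
0.1 [ 9.2 23.3]
0.05 [10.  23.4]
0.0 [10.8 23.5]
-0.03 [11.1 23.6]
```

>>> step_arm([
  [0,[0,1.2,0],[0,0,0]],
  [0,[0.1,2.2,0],[0,0,0]],
  [0,[-0.6,3.5,0],[0,0,0]],
  [0,[-1.1,4.9,0],[0,0,0]],
  [0,[-1.5,6.3,0],[0,0,0]],
  [0,[-1.8,7.8,0],[0,0,0]],
  [0,[-1.9,9.1,0],[0,0,0]],
  [0,[-1.9,10.4,0],[0,0,0]],
  [0,[-1.7,11.8,0],[0,0,0]],
  [0,[-1.4,13.2,0],[0,0,0]],
  [0,[-1.0,14.5,0],[0,0,0]],
  [0,[-0.5,15.8,0],[0,0,0]],
  [0,[0.2,17.0,0],[0,0,0]],
  [0,[1.1,18.2,0],[0,0,0]],
  [0,[2.0,19.3,0],[0,0,0]],
  [0,[3.1,20.3,0],[0,0,0]],
  [0,[4.3,21.2,0],[0,0,0]],
  [0,[5.6,22.0,0],[0,0,0]],
  [0,[7.0,22.6,0],[0,0,0]],
  [0,[7.0,22.6,0],[0,0,0]],
])

```text
time: 9.65
position: [545.3, -158.5, 249.6]
eef_rot: [-3.142, -0.001, -0.185]
wrist_force: [0.9, -0.2, -0.2]
finger_gap: 0.2
finger_force: 0.0
```

>>> step_arm([
  [0,[0.7,0.3,0],[0,0,0]],
  [0,[1.5,0.5,0],[0,0,0]],
  [0,[2.2,0.7,0],[0,0,0]],
  [0,[3.0,0.8,0],[0,0,0]],
  [0,[3.4,0.9,0],[0,0,0]],
  [0,[3.4,0.9,0],[0,0,0]],
])

```text
time: 10.25
position: [575.8, -171.8, 249.6]
eef_rot: [-3.141, 0.001, -0.183]
wrist_force: [-2.0, 0.6, 0.9]
finger_gap: 0.6
finger_force: 0.5
```

>>> step_arm([
  [0,[0.2,0,0],[0,0,0]],
  [0,[0.4,0,0],[0,0,0]],
  [0,[0.6,0,0],[0,0,0]],
  [0,[0.6,0,0],[0,0,0]],
])

```text
time: 10.65
position: [577.8, -172.0, 249.5]
eef_rot: [3.141, 0.013, -0.184]
wrist_force: [-19.1, 4.6, 13.4]
finger_gap: 0.8
finger_force: 9.6
```

>>> step_arm([
  [0,[-1,0,0],[0,0,0]],
  [0,[-4,0,0],[0,0,0]],
  [0,[-7,0,0],[0,0,0]],
  [0,[-8,0,-5],[0,0,0]],
  [0,[-8,0,-10],[0,0,0]],
  [0,[-8,0,-15],[0,0,0]],
  [0,[-8,5,-15],[0,0,0]],
  [0,[-8,10,-15],[0,0,0]],
  [0,[-8,15,-15],[0,0,0]],
  [0,[-8,20,-15],[0,0,0]],
  [0,[-8,25,-15],[0,0,0]],
  [0,[-8,25,-15],[0,0,0]],
  [0,[-8,25,-15],[0,0,0]],
  [0,[-8,25,-15],[0,0,0]],
])

```text
time: 12.05
position: [457.9, -403.0, 399.8]
eef_rot: [-3.141, -0.001, -0.181]
wrist_force: [1.0, 0.2, 0.9]
finger_gap: 0.5
finger_force: 0.0
```

```bash
python3 - <<'E'
from h import *
d=snap('top','t3'); s=manip.read_state(); print(s['time'],s['position'],s['wrist_force'])
cv2.imwrite('pics/t3c.png',cv2.resize(d['image'][110:310,220:470],None,fx=3,fy=3,interpolation=cv2.INTER_CUBIC))
E
```

```text
12.1 [ 458.154771   -402.47413998  400.02628187] [-0.54718542  0.11762795  0.07387359]
```

View pics/t3c.png

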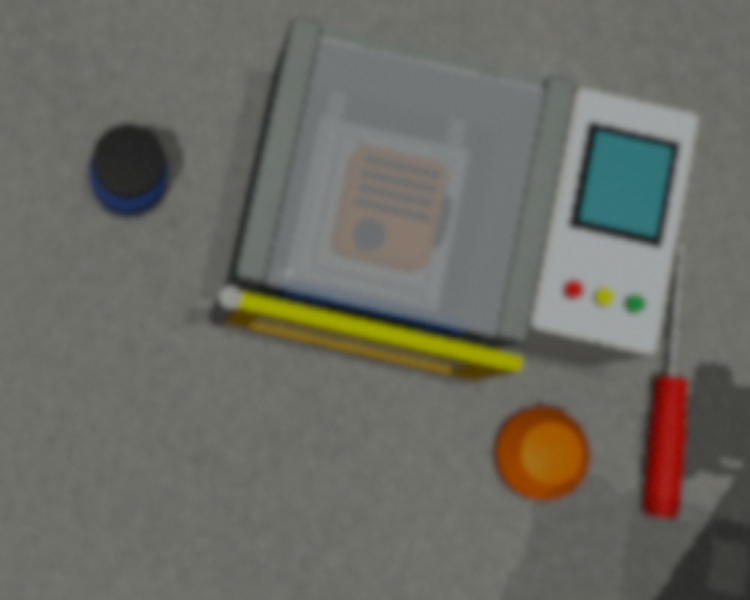

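The door runs (230,295) to (520,363) in the crop, parallel to the bay front. The plate is home behind it, and the jar, cap and screwdriver haven't moved.

```bash
python3 -c "
from bench import manip
print(manip.sign_off())"
```

```text
the job is handed in; nothing more can be done
None
```

I handed the job in at about 12 s on the robot's clock: the carriage was pushed home first, then the door was pushed shut. The last picture shows the jar, cap and screwdriver where they started and the hand clear; the hand-in call returned no verdict.

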